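# Press the splined coupling home in the gearmotor hub

### The arm

A 6-joint arm with a two-finger parallel gripper is mounted at the origin on the work surface. World frame = base frame: x ahead of the robot, y to its left, z up, the work surface at z = 0. Lengths are in m, angles in degrees, forces in N, time in s.
With the tool pointing down it reaches from about 0.25 to 0.725 m from the base axis. Payload 9.7 kg.
Tool frame: the origin (TCP) lies midway between the tips of the shut fingers; the grasp point (between the pads) lies 19 mm behind it (bot.pinch_z is the distance from the TCP to the grasp point, in m); z points along the fingers, y is the line along which they close (so a half turn about z gives the same grasp; the last joint's range is limited). The gripper opens to 85 mm and grips with 20 to 120 N. Pads are 22 mm wide; open, the fingers measure 114 mm over their backs; the gripper's body (76 mm by 85 mm) begins 54 mm behind the grasp point. The pads swing forward as they close: fully open they stand 13 mm farther back than shut.
Start: joints at [69.844, 4.979, 10.078, 95.1, 0, 90], TCP at [0.19, 0.516, 0.231] pointing down, gripper open.
Joint ranges: [-179.16, 179.16], [-48.56, 103.87], [-65.8, 70.77], [-126.05, 130.52], [-82.76, 87.17], [-180, 180]. Speed limits (degrees/s): [127.2, 127.2, 147.25, 180, 180, 180].

### API

Orientations are given as [roll, pitch, yaw] about the fixed x, y, z axes, in that order (R = Rz(yaw) Ry(pitch) Rx(roll)).
In Python, from workcell import sensors, camera, camera_params, ticket, bot gives the robot as it stands.
- The arm moves only by the shell command python3 -m jog 'ROWS' [FORCE]. ROWS is JSON, a list that holds one entry, the list of rows, each a list of 5 numbers: the shift along the world's x, y, z in units of 50 mm (1.0 is 50 mm), then the turn about the world's z in units of 5 degrees (1.0 is 5 degrees), then the opening, from 0 (shut) to 1 (fully open). In form: [[[tx, ty, tz, yaw, grip], ...]]. A call has 1 to 8 rows; each row shifts and turns the commanded pose from where the row before left it; what a row does not reach is not made up. A row lasts 1/10 s, in which the tool goes at most 50 mm and 8.59 degrees, less where a joint would pass 70% of its speed; a pose out of reach is approached as far as the arm can. A call is refused whole if a number of a shift passes 1 or a number of a turn 1, either way. A call with a gripper value outside its range is refused whole. The fingers move at their own pace and stop on an object; FORCE is the grip in N (left out, the last holds). Time passes only in rows, so rows that do not move let the fingers close. It gives the time, the measured TCP pose, the force, the opening and the grip force at its end, in the units of the state.
- sensors.get_obs(): the state, without advancing time (a new reading comes with each control period).
- camera(name): name is "side" or "top"; returns the picture (480x640x3 uint8, blue, green, red); there is no depth.
- camera_params(name): a dict with "fx", "fy", "cx", "cy" (pixels), "k1" (the pictures are not rectified: a ray, as slopes to the right and down, at radius r is drawn at 1 + k1 r^2 times it, then the intrinsics apply), "T" (4x4, takes a point from camera to world coordinates). Camera axes: x right, y down, z forward; pixel columns grow to the right and rows downward; lengths in m; the calibration is good to about 2 mm. A picture is of the moment at which its call begins. camera_params takes no time and is no camera call.
- ticket.job_done(): hands the job in; it is judged then, once.
The state is a dict: "time": time; "q": joint angles; "qd": joint speeds; "joint_efforts": joint torques, N m; "ee_pos": TCP position; "tcp_rot": TCP orientation; "wrist_force": force on the tool from outside, world axes, zero at the start; "torque": the same for the moment, N m; "opening": finger opening in m; "grasp_force": force on a finger pad.
Only numpy, scipy, OpenCV 4.12 (cv2) and the standard library are available. Lean on these libraries where they do the work, as an engineer would, in place of code of your own. Each camera call takes 0.05 s, during which the arm holds its last target. There are 200 camera calls.

### The job

Take the steel coupling with the flat tongue on top (not the one with the round knob) out of the wooden holder, turn it so that its four splines line up with the cross-shaped socket on top of the gearmotor, and slide it in against the spring until its flange is fully home, flush on the hub. Finish while still holding it there, pressed home, so that the retaining screw can be fitted: the spring pushes it out again if you let go. Leave the other things where they are.

Things in the scene. Friction and masses are not known exactly. Their poses are not given: they have to be found in the camera images.
- coupling: Loose steel coupling, 0.28 kg, upright in the holder. Origin: centre of its flange's underside; z up. Flange 40 mm dia, z 0 to 8 mm. Tongue to grip: 40 mm along x, 18 mm thick along y (flats face +y, -y), up to z = 40. Stem below: four splines, a cross along x and y, each bar 24 mm tip to tip, 8 wide, down to z = -28; last 5 mm narrower (20.5 by 5). Any quarter turn fits the hub.
- hub: Fixed square steel hub, 44 by 44 mm, 40 tall, on the gearmotor; does not turn. Origin: centre of its top face, at the socket's mouth, 110 mm above the bench; z up. Socket: a cross along its x and y (parallel to its sides), slots 26 mm long, 10 wide (1 mm play all round). Home = flange flush on this top face, the coupling's origin at the hub's origin.
- ejector (a joint): Sprung black plate at the bottom of the hub's socket. 0 = up, its top 12 mm below the mouth; grows as pushed down (m), up to 0.022; 0.016 with the coupling home. Pushes up with 6 N at 0, about 11 N at 0.016: more than the coupling's weight.
- gearmotor: Fixed grey gearbox with a dark motor lying along its +x. Origin: centre of its base on the bench. Gearbox 110 (x) by 100 (y) by 70 mm tall, foot plate 130 by 130; motor 68 mm dia out to x = 156 mm, terminal box 84 mm tall. The hub stands on the middle of its top, turned to any angle.
- holder: Fixed plywood block, 90 (x) by 170 (y) by 40 mm tall, origin at the centre of its underside. Two round holes, 31 mm in diameter and 34 mm deep, at y = +45 and -45 mm; the coupling stands in one, its flange on the block's top, and the round-knobbed arbor in the other.
- arbor: Bystander: steel arbor with a 40 mm round flange and a round knob 28 mm in diameter, 36 mm tall, in the other hole of the holder; origin at the centre of its flange's underside.
- carton: Bystander: cut-down cardboard carton with screws, 75 by 75 by 70 mm, loose on the bench; origin at the centre of its underside.
- nut: Bystander: large round steel nut, 42 mm in diameter, 14 mm tall, flat on the bench; origin at the centre of its underside.
- wrench: Bystander: steel wrench lying flat on the bench, under 10 mm tall, to the side of the work.
There are look-alikes about, which are no part of the job. What is shaped like the coupling but pink or red is not meant.

How it is judged:
By the outcome, as a careful person would: the job done as asked, in the order asked, and still so for the second after the job is handed in, while the arm keeps its last pose, push and grip.
It also fails if it takes over 40 s, if anything falls off the work surface, if the arm or the gripper's body presses on something with over 40 N, if the wrist force passes 120 N, or if a joint passes its speed limit or range.

## Working session

There is one attempt and no reset: what is moved stays moved. The work goes in short steps, Python scripts to look and compute and a shell command to move; the robot and the scene stay as the last step left them, time stands still between calls to the robot, and variables do not carry over. Pictures are saved under pics/ and viewed, at most 10 in all, crops included, and the job is handed in when it is done.

```bash
mkdir -p pics
cat > h.py <<'E'
import numpy as np, cv2
from workcell import sensors, camera, camera_params, ticket, bot
def ray(name,u,v):
    p=camera_params(name); K=np.array([[p["fx"],0,p["cx"]],[0,p["fy"],p["cy"]],[0,0,1.]])
    d=cv2.undistortPoints(np.array([[[u,v]]],float),K,np.array([p["k1"],0,0,0.]))[0,0]  # approx forward model
    T=np.array(p["T"]); return T[:3,3],T[:3,:3]@np.array([d[0],d[1],1])
def onz(name,u,v,z):
    o,d=ray(name,u,v); return o+d*(z-o[2])/d[2]
def proj(name,P):
    p=camera_params(name);T=np.array(p["T"]);c=T[:3,:3].T@(np.array(P)-T[:3,3]);s=c[:2]/c[2];s=s*(1+p["k1"]*(s@s))
    return s*[p["fx"],p["fy"]]+[p["cx"],p["cy"]]
E
python3 - <<'E'
from h import *
for n in("side","top"):
    cv2.imwrite(f"pics/{n}0.png",camera(n)); p=camera_params(n); print(n,p["fx"],p["k1"],np.round(p["T"],3).tolist())
o=sensors.get_obs();print(o["time"],o["ee_pos"],o["tcp_rot"],o["opening"],bot.pinch_z)
E
```

```text
side 602.4686380665493 -0.15165378290684406 [[-0.996, -0.067, 0.058, 0.5], [-0.087, 0.61, -0.787, 1.088], [0.017, -0.789, -0.614, 0.929], [0.0, 0.0, 0.0, 1.0]]
top 465.3329506569162 -0.015187073526868242 [[-0.016, -0.998, 0.057, 0.507], [-1.0, 0.017, 0.001, 0.026], [-0.002, -0.057, -0.998, 1.322], [0.0, 0.0, 0.0, 1.0]]
0.1 [0.18945471 0.51611458 0.23063012] [-1.79928325e+02  4.45537626e-04  1.59843427e+02] 0.08555737850393404 0.0187
```

View pics/top0.png

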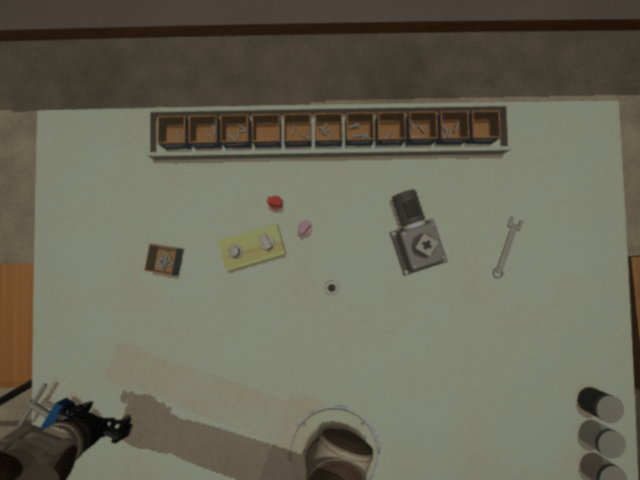

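View pics/side0.png

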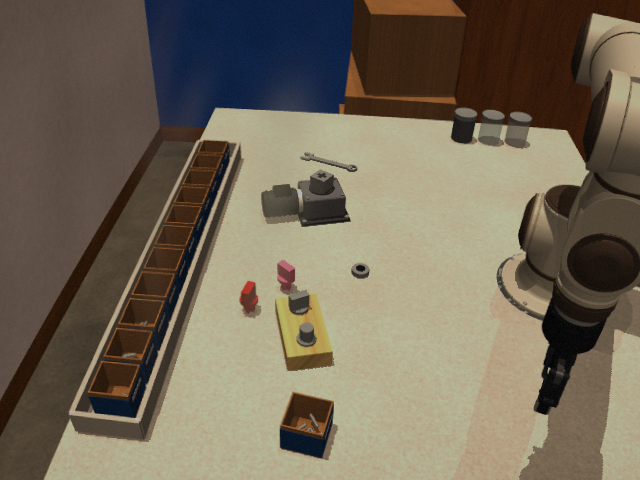

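Top view: grey tongue in the holder at (266,241), round knob at (235,251), pink look-alike at (305,228), red one at (275,202) and hub at (427,245). In the side view the tongue is at (299,301), the knob (306,334), pink (286,275) and red (249,296). I choose the grey tongue in the holder, and will check it in a close crop.

Run:
```python
from h import *
t=cv2.imread("pics/top0.png");s=cv2.imread("pics/side0.png")
r=lambda im,x,y:cv2.resize(im[y:y+36,x:x+48],(384,288),interpolation=cv2.INTER_CUBIC)
cv2.imwrite("pics/c1.png",np.vstack([np.hstack([r(t,242,223),r(t,403,227)]),np.hstack([r(s,275,283),r(s,298,163)])]))
```

```text
(no output)
```

View pics/c1.png

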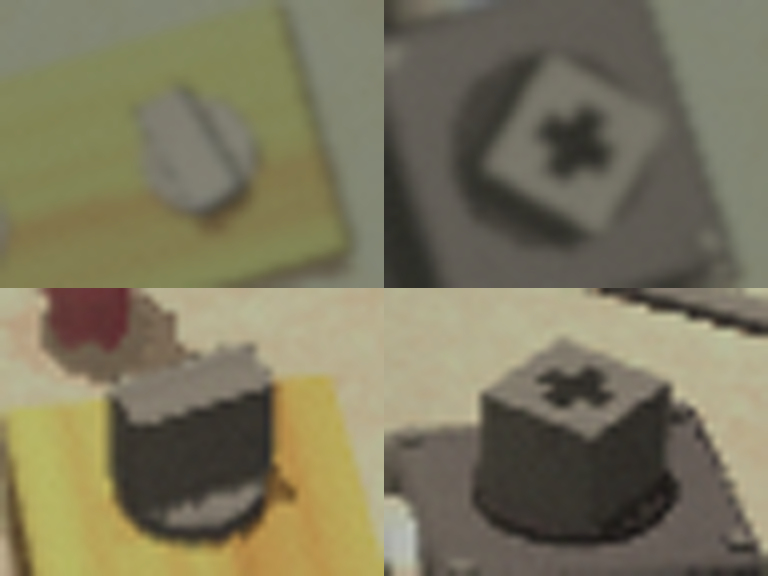

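The crop confirms a flat grey tongue on a round flange in the holder. The hub's top face shows clearly in both views, with the cross at its centre.

Run:
```python
from h import *
def go(n,x0,y0,C,z):
    P=np.array([onz(n,x0+(x+.5)/8-.5,y0+(y+.5)/8-.5,z) for x,y in C])
    e=np.roll(P,-1,0)-P
    print(n,"ctr",P.mean(0).round(4),"len",np.linalg.norm(e,axis=1).round(4),"ang",np.degrees(np.arctan2(e[:,1],e[:,0])).round(1))
go("top",242,223,[(137,103),(183,82),(247,188),(203,213)],.08)
go("side",275,283,[(112,102),(258,57),(272,90),(132,136)],.08)
go("top",403,227,[(164,50),(282,125),(216,238),(98,168)],.11)
go("side",298,163,[(183,52),(287,96),(206,152),(98,108)],.11)
# slots/holder axis
t=cv2.imread("pics/top0.png");hsv=cv2.cvtColor(t,cv2.COLOR_BGR2HSV)
m=cv2.inRange(hsv,(20,70,90),(35,255,255));m[:200]=0;m[300:]=0
c=max(cv2.findContours(m,0,2)[0],key=cv2.contourArea);r=cv2.minAreaRect(c)
P=np.array([onz("top",*q,.04) for q in cv2.boxPoints(r)]);e=np.roll(P,-1,0)-P
print("holder",P.mean(0),np.linalg.norm(e,axis=1),np.degrees(np.arctan2(e[:,1],e[:,0])))
d=e[np.argmax(np.linalg.norm(e,axis=1))];d/=np.linalg.norm(d)
print("holes",P.mean(0)+.045*d,P.mean(0)-.045*d)
```

```text
top ctr [0.5848 0.1731 0.08  ] len [0.0169 0.0416 0.0169 0.0431] ang [ -66.3 -149.6  118.8   30.3]
side ctr [0.5833 0.1787 0.08  ] len [0.0416 0.0131 0.04   0.0137] ang [-149.6  111.1   31.6  -61.8]
top ctr [ 0.5659 -0.2495  0.11  ] len [0.0454 0.0429 0.0445 0.0444] ang [-123.6  148.2   58.2  -30.7]
side ctr [ 0.5658 -0.2445  0.11  ] len [0.0426 0.0441 0.0428 0.0454] ang [ 146.4   57.2  -31.8 -123.1]
holder [0.57067331 0.21691992 0.04      ] [0.17032758 0.09183097 0.16964648 0.09172143] [ -74.70090273 -164.53071599  105.26056076   15.89498471]
holes [0.58254691 0.17351465 0.04      ] [0.55879971 0.2603252  0.04      ]
```

```bash
python3 -m jog '[[[0.33,-0.28,0,-1,0.6],[0.33,-0.28,0,-1,0.6],[0.33,-0.28,0,-1,0.6],[0.33,-0.28,0,-1,0.6],[0.33,-0.28,0,-1,0.6],[0.33,-0.28,0,-1,0.6],[0.33,-0.28,0,-1,0.6],[0.33,-0.28,0,-1,0.6]]]' 60
python3 -m jog '[[[0.33,-0.28,0,-1,0.6],[0.33,-0.28,0,-1,0.6],[0.33,-0.28,0,-1,0.6],[0.33,-0.28,0,-1,0.6],[0.33,-0.28,0,-1,0.6],[0.33,-0.28,0,-1,0.6],[0.33,-0.28,0,-1,0.6],[0.33,-0.28,0,-1,0.6]]]'
python3 -m jog '[[[0.33,-0.28,0,-1,0.6],[0.33,-0.28,0,-1,0.6],[0.33,-0.28,0,-1,0.6],[0.33,-0.28,0,-1,0.6],[0.33,-0.28,0,-1,0.6],[0.33,-0.28,0,-1,0.6],[0.33,-0.28,0,-1,0.6],[0,0,0,0,0.6]]]'
```

```text
time: 0.9
ee_pos: [0.322, 0.4036, 0.2309]
tcp_rot: [-180.0, 0.0, 119.6]
wrist_force: [-0.4, 0.0, 0.3]
opening: 0.0513
grasp_force: 0.0
time: 1.7
ee_pos: [0.454, 0.2916, 0.2309]
tcp_rot: [-180.0, 0.0, 79.6]
wrist_force: [-0.2, -0.1, -0.2]
opening: 0.051
grasp_force: 0.0
time: 2.5
ee_pos: [0.5703, 0.1927, 0.2302]
tcp_rot: [-180.0, 0.1, 44.6]
wrist_force: [-0.3, 0.1, 0.3]
opening: 0.0508
grasp_force: 0.0
```

```bash
python3 -m jog '[[[0.1,-0.12,0,-1,0.6],[0.1,-0.12,0,-1,0.6],[0.074,-0.114,0,-0.82,0.6],[0,0,-0.6,0,0.6],[0,0,-0.6,0,0.6],[0,0,-0.6,0,0.6],[0,0,-0.6,0,0.6],[0,0,0,0,0.6]]]'
python3 - <<'E'
from h import *
t=camera("top");s=camera("side")
r=lambda im,c,w,h,k:cv2.resize(im[int(c[1])-h//2:int(c[1])+h//2,int(c[0])-w//2:int(c[0])+w//2],None,fx=k,fy=k,interpolation=cv2.INTER_CUBIC)
cv2.imwrite("pics/c2.png",np.hstack([r(t,(266,241),66,90,6),r(s,(299,290),66,90,6)]))
E
```

```text
time: 3.3
ee_pos: [0.5801, 0.1764, 0.1067]
tcp_rot: [-179.9, 0.4, 30.8]
wrist_force: [-0.7, -0.1, -0.2]
opening: 0.0511
grasp_force: 0.0
```

View pics/c2.png

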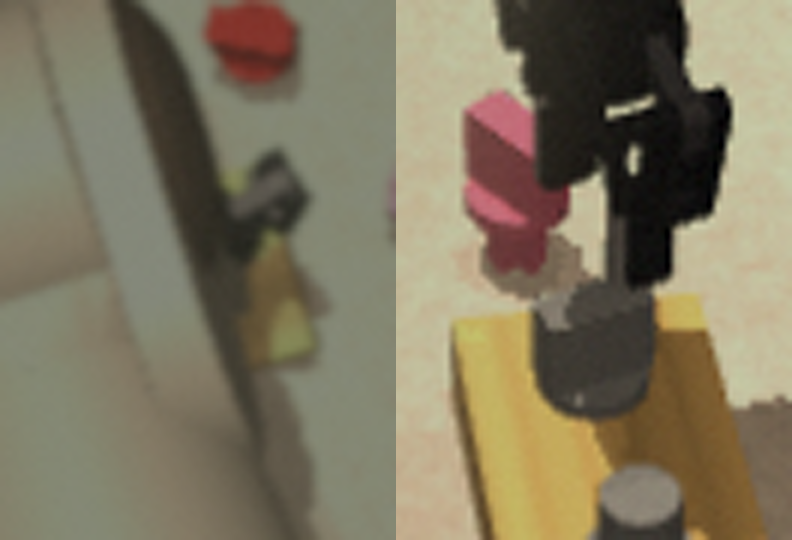

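The grey tongue is below the fingers at about crop (600,300). The near finger's tip is at crop (645,285) and the far one at (553,185), so they straddle it. I'll check the residual numerically.

Run:
```python
from h import *
o=sensors.get_obs();p=o["ee_pos"];print(p,o["tcp_rot"],o["time"])
a=np.radians(o["tcp_rot"][2]+90);d=np.array([np.cos(a),np.sin(a),0])
for off in (.0255,.033,.04,-.0255,-.033,-.04):
    for dz in(0,.006): q=proj("side",p+off*d+[0,0,dz]);print(off,dz,q.round(1),"crop",((q-[266,245])*6+[396,0]).round(0))
for P in ((.5833,.1787,.08),(.5848,.1731,.08)):
  print("top ctr",((proj("side",P)-[266,245])*6+[396,0]).round(0))
```

```text
[0.58219786 0.17688439 0.11171358] [-1.79983798e+02  4.57106930e-02  3.08073943e+01] 3.4
0.0255 0 [305.  290.3] crop [630. 272.]
0.0255 0.006 [305.  288.1] crop [630. 258.]
0.033 0 [306.6 292.6] crop [640. 286.]
0.033 0.006 [306.7 290.4] crop [640. 272.]
0.04 0 [308.2 294.8] crop [649. 299.]
0.04 0.006 [308.2 292.5] crop [649. 285.]
-0.0255 0 [294.3 275.1] crop [566. 180.]
-0.0255 0.006 [294.3 272.9] crop [566. 167.]
-0.033 0 [292.8 272.9] crop [557. 167.]
-0.033 0.006 [292.8 270.7] crop [557. 154.]
-0.04 0 [291.4 270.9] crop [548. 155.]
-0.04 0.006 [291.4 268.7] crop [548. 142.]
top ctr [593. 297.]
top ctr [590. 286.]
```

```bash
python3 -m jog '[[[0.03,-0.06,-0.4,0,0.6],[0,0,-0.4,0,0.6],[0,0,-0.36,0,0.6],[0,0,0,0,0.6],[0,0,0,0,0.6],[0,0,0,0,0.15],[0,0,0,0,0.1],[0,0,0,0,0.1]]]' 60
python3 -m jog '[[[0,0,0,0,0],[0,0,0,0,0],[0,0,0,0,0],[0,0,0,0,0]]]' 60
```

```text
time: 4.2
ee_pos: [0.5849, 0.1741, 0.0549]
tcp_rot: [180.0, -0.1, 30.8]
wrist_force: [-2.1, 0.6, 7.4]
opening: 0.017
grasp_force: 59.9
time: 4.6
ee_pos: [0.5849, 0.1741, 0.055]
tcp_rot: [180.0, -0.1, 30.8]
wrist_force: [-1.5, 1.4, 5.9]
opening: 0.017
grasp_force: 59.8
```

```bash
python3 -m jog '[[[0,0,0.3,0,0],[0,0,0.5,0,0],[0,0,0.6,0,0],[0,0,0.6,0,0],[0,0,0.6,0,0],[0,0,0.5,0,0],[0,0,0.3,0,0],[0,0,0,0,0]]]' 70
python3 -m jog '[[[0,-0.3,0,0.36,0],[-0.03,-0.5,0,0.5,0],[-0.04,-0.6,0,0.5,0],[-0.04,-0.6,0,0.5,0],[-0.04,-0.6,0,0.5,0],[-0.04,-0.6,0,0.5,0],[-0.04,-0.6,0,0.5,0],[-0.04,-0.6,0,0.5,0]]]'
python3 -m jog '[[[-0.03,-0.6,0,0.5,0],[-0.03,-0.6,0,0.5,0],[-0.02,-0.6,0,0.5,0],[-0.02,-0.6,0,0,0],[0,-0.6,0,0,0],[0,-0.5,0,0,0],[0,-0.37,0,0,0],[0,-0.2,0,0,0]]]'
python3 -m jog '[[[0,0,0,0,0],[0,0,0,0,0],[0,0,0,0,0]]]'
python3 - <<'E'
from h import *
o=sensors.get_obs();print(o["ee_pos"],o["tcp_rot"])
s=camera("side");t=camera("top");x0,y0=277,105
a=cv2.resize(s[y0:y0+95,x0:x0+80],None,fx=6,fy=6,interpolation=cv2.INTER_CUBIC)
b=cv2.resize(t[200:295,390:445],None,fx=6,fy=6,interpolation=cv2.INTER_CUBIC)
cv2.imwrite("pics/c3.png",np.hstack([a,b[:,:318]]))
E
```

```text
time: 5.4
ee_pos: [0.5848, 0.1737, 0.2265]
tcp_rot: [179.9, -0.2, 30.7]
wrist_force: [-0.0, 0.2, -2.1]
opening: 0.0168
grasp_force: 68.6
time: 6.2
ee_pos: [0.57, -0.0476, 0.2223]
tcp_rot: [-179.9, 0.1, 50.1]
wrist_force: [1.3, 0.8, -3.8]
opening: 0.0168
grasp_force: 68.6
time: 7.0
ee_pos: [0.5653, -0.2512, 0.2224]
tcp_rot: [-179.9, 0.0, 57.5]
wrist_force: [-0.8, 0.1, -3.4]
opening: 0.0165
grasp_force: 68.7
time: 7.3
ee_pos: [0.5659, -0.2489, 0.2234]
tcp_rot: [-180.0, -0.0, 57.6]
wrist_force: [0.0, 0.2, -3.3]
opening: 0.0169
grasp_force: 68.7
[ 0.56585698 -0.2488952   0.22343829] [-1.79997906e+02 -1.33271158e-02  5.76028889e+01]
```

View pics/c3.png

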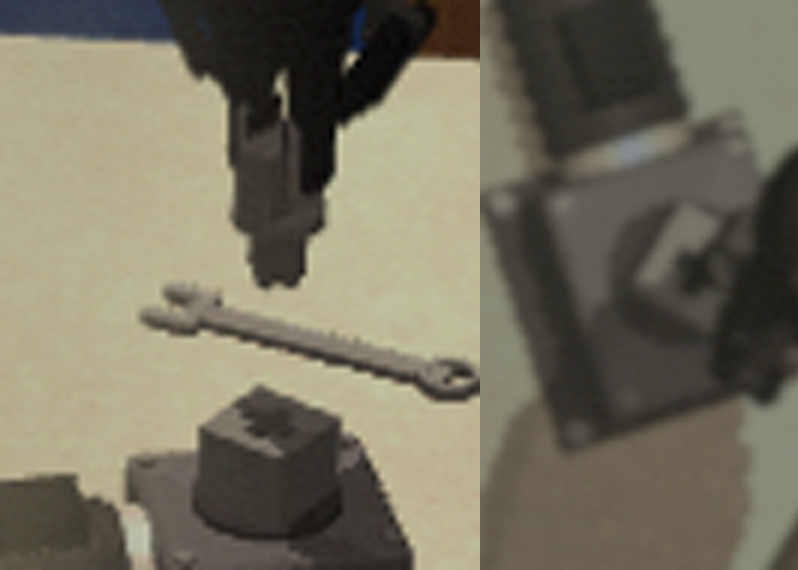

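The coupling is held straight: stem at crop (277,265), above the hub at crop (270,430). I'll descend to just above the mouth and compare from near.

```bash
python3 -m jog '[[[0,0,-0.4,0,0],[0,0,-0.4,0,0],[0,0,-0.3,0,0],[0,0,-0.2,0,0],[0,0,0,0,0],[0,0,0,0,0]]]'
python3 - <<'E'
from h import *
o=sensors.get_obs();print(o["ee_pos"],o["tcp_rot"])
p=np.array(o["ee_pos"])
s=np.mean([camera("side").astype(float) for _ in range(4)],0).astype(np.uint8);x0,y0=285,125
cv2.imwrite("pics/c4.png",cv2.resize(s[y0:y0+70,x0:x0+75],None,fx=8,fy=8,interpolation=cv2.INTER_CUBIC))
f=lambda P:((proj("side",P)-[x0,y0]+.5)*8-.5).round(0)
b=np.array([p[0],p[1]+.0045,0])
print("stem bot",f(b+[0,0,p[2]-.043]),"flange und",f(b+[0,0,p[2]-.015]),"hub ctr",f([.5658,-.2445,.11]))
for k in range(4):
    a=np.radians(57.6+90*k);d=np.array([np.cos(a),np.sin(a),0])
    print("bar tip bottom",f(b+.01025*d+[0,0,p[2]-.043]),"bar12",f(b+.012*d+[0,0,p[2]-.038]),"slot end",f(np.array([.5658,-.2445,.11])+.013*d))
E
```

```text
time: 8.0
ee_pos: [0.5659, -0.2497, 0.1589]
tcp_rot: [180.0, -0.0, 57.6]
wrist_force: [-0.4, -0.3, -2.9]
opening: 0.0165
grasp_force: 68.7
[ 0.56587071 -0.24970821  0.15891688] [ 1.79971324e+02 -5.37041231e-03  5.75612296e+01]
stem bot [298. 389.] flange und [301. 314.] hub ctr [297. 406.]
bar tip bottom [279. 402.] bar12 [276. 391.] slot end [274. 422.]
bar tip bottom [324. 399.] bar12 [329. 388.] slot end [330. 419.]
bar tip bottom [317. 376.] bar12 [320. 360.] slot end [321. 389.]
bar tip bottom [272. 378.] bar12 [269. 363.] slot end [265. 392.]
```

View pics/c4.png

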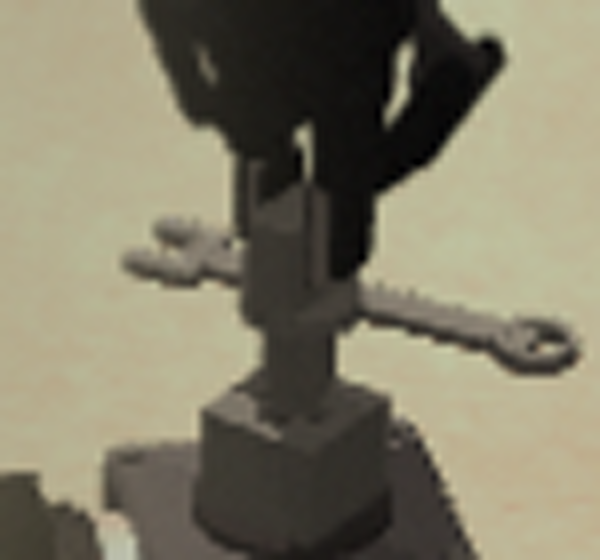

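Flange centre is at crop x≈300 and stem centre ≈300, against a prediction of ≈299 and the hub at ≈296. That is within the narrow tip's play, so I'll feel the way in gently.

```bash
python3 -m jog '[[[0,0,-0.06,0,0],[0,0,-0.06,0,0],[0,0,-0.06,0,0],[0,0,0,0,0],[0,0,0,0,0]]]' 90
```

```text
time: 8.7
ee_pos: [0.5656, -0.2498, 0.1491]
tcp_rot: [-180.0, 0.0, 57.5]
wrist_force: [0.0, -0.3, -3.2]
opening: 0.0161
grasp_force: 92.4
```

```bash
python3 -m jog '[[[0,0,-0.04,0,0],[0,0,-0.04,0,0],[0,0,0,0,0],[0,0,0,0,0]]]' 90
```

```text
time: 9.1
ee_pos: [0.5657, -0.2499, 0.1452]
tcp_rot: [-180.0, 0.0, 57.5]
wrist_force: [-0.2, 1.0, -3.9]
opening: 0.0164
grasp_force: 92.4
```

```bash
python3 -m jog '[[[0,0,-0.04,0,0],[0,0,-0.04,0,0],[0,0,0,0,0],[0,0,0,0,0]]]'; python3 -m jog '[[[0,0,-0.04,0,0],[0,0,-0.04,0,0],[0,0,0,0,0],[0,0,0,0,0]]]'
```

```text
time: 9.5
ee_pos: [0.5657, -0.2499, 0.1412]
tcp_rot: [-180.0, -0.0, 57.5]
wrist_force: [1.1, 0.1, -3.3]
opening: 0.0167
grasp_force: 93.0
time: 9.9
ee_pos: [0.5657, -0.2499, 0.1377]
tcp_rot: [180.0, -0.0, 57.5]
wrist_force: [-1.4, 1.2, 3.9]
opening: 0.0161
grasp_force: 93.7
```

The spring is engaged (about +7 N), as predicted at this depth.

```bash
python3 -m jog '[[[0,0,-0.05,0,0],[0,0,-0.05,0,0],[0,0,-0.05,0,0],[0,0,-0.05,0,0],[0,0,0,0,0],[0,0,0,0,0]]]' 110; python3 -m jog '[[[0,0,-0.04,0,0],[0,0,0,0,0],[0,0,0,0,0]]]'; python3 -m jog '[[[0,0,-0.03,0,0],[0,0,0,0,0],[0,0,0,0,0]]]'
```

```text
time: 10.5
ee_pos: [0.5658, -0.2499, 0.1275]
tcp_rot: [180.0, -0.0, 57.5]
wrist_force: [-2.2, 1.1, 6.6]
opening: 0.0159
grasp_force: 110.7
time: 10.8
ee_pos: [0.5658, -0.2499, 0.1256]
tcp_rot: [180.0, -0.0, 57.5]
wrist_force: [-2.8, 1.6, 6.9]
opening: 0.016
grasp_force: 110.6
time: 11.1
ee_pos: [0.5658, -0.2499, 0.1251]
tcp_rot: [179.9, -0.0, 57.5]
wrist_force: [-5.0, 2.1, 13.2]
opening: 0.0162
grasp_force: 111.4
```

```bash
python3 -m jog '[[[0,0,-0.03,0,0],[0,0,0,0,0],[0,0,0,0,0],[0,0,0,0,0]]]'
python3 - <<'E'
from h import *
s=np.mean([camera("side").astype(float) for _ in range(4)],0).astype(np.uint8);x0,y0=285,140
cv2.imwrite("pics/c5.png",cv2.resize(s[y0:y0+60,x0:x0+75],None,fx=8,fy=8,interpolation=cv2.INTER_CUBIC))
E
```

```text
time: 11.5
ee_pos: [0.5659, -0.25, 0.1251]
tcp_rot: [179.8, -0.0, 57.5]
wrist_force: [-7.8, 3.4, 21.1]
opening: 0.0159
grasp_force: 112.6
```

View pics/c5.png

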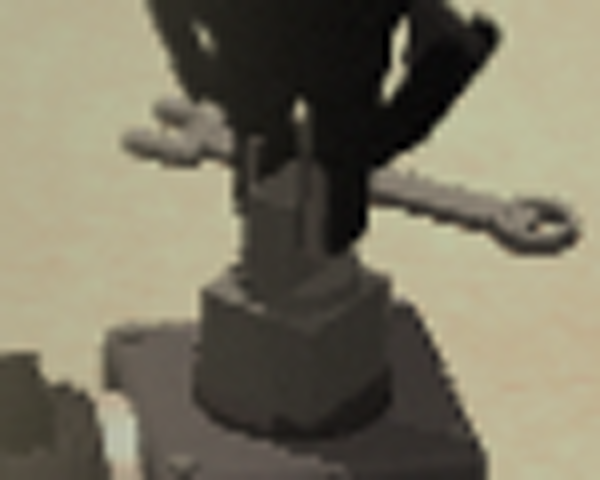

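The flange sits flush on the hub at crop (300,300). TCP z stopped at 0.1251 while the force rose to 21 N, so it is home and still gripped.

```bash
python3 -m jog '[[[0,0,0,0,0],[0,0,0,0,0],[0,0,0,0,0],[0,0,0,0,0]]]'; python3 -c "
from workcell import ticket; print(ticket.job_done())"
```

```text
time: 12.1
ee_pos: [0.5658, -0.25, 0.1251]
tcp_rot: [179.8, -0.0, 57.5]
wrist_force: [-7.1, 3.9, 20.3]
opening: 0.0164
grasp_force: 112.6
the job is handed in; nothing more can be done
None
```

The flat-tongued coupling is in the hub socket with its flange flush, still gripped and pressed home at about 20 N; I handed the job in at about 12 s and no verdict came back.

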